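# Centre-punch the drill spot on a shelf-bracket blank

### The job

Take the spring-loaded centre punch out of the tool block, set its point in the starting dimple on the bracket blank clamped in the vise, and press it straight down until its spring snaps: stop there and do not go on leaning on it. Snap it nowhere else, then stand the punch fully home again in the hole it came from, let go of it, and leave everything else as it is.

Things in the scene. Friction and masses are not known exactly. Their poses are not given: they have to be found in the camera images.
- punch_grip (a point): Grip point on the axis of the centre punch: an upright aluminium-grey cylinder 15 mm thick, 115 mm long, with dark knurl rings and a brass cap (18 mm thick, the top 24 mm). It lies 70 mm above the flat end of the nose, 45 mm below the top. z runs up the punch, towards the cap. Mass 180 g. The sleeve is bare 20 mm above and 50 mm below this point.
- punch: The punch as a whole; origin: centre of the nose's flat end, z towards the cap. A dark steel point 3 to 4 mm thick, its end rounded to 1.5 mm radius, stands 18 mm out of the nose. Pushed in, it resists with 1 N, rising evenly to 9-11 N at 5-7 mm; then the hidden spring snaps and the force drops by some 3 N at once. 3 mm further on the point meets a hard stop. It springs out again when lifted.
- punch_trip (a joint): The tripping slide inside the punch, out of sight, in m: 0 at rest and while the spring is being loaded, 0.003 once the punch has snapped, back to 0 when lifted.
- vise: Small drill vise (190 by 78 mm) on a plywood board 270 by 170 by 12 mm, fixed; origin: centre of the board's underside, z up. Jaws close along x; jaw tops 60 mm above the desk, nothing of it is higher. It clamps the bracket blank: a steel strip 38 (x) by 120 (y) by 5 mm, lying level between the jaws, its upper face anywhere from 1 to 17 mm below the jaw tops (find out by touch).
- mark (a point): Straight above the centre of the starting dimple, at the height of the vise's jaw tops (60 mm above the desk), so 1 to 17 mm above the blank's face. The dimple is at the crossing of two white scribed lines on blue layout dye: round, 6 mm across, 2 mm deep, flat floor. z up, x across the blank, y along it. The flat face beside it is clear for 20 mm along y; the drilled 7 mm holes are not it.
- stand: Beech tool block 56 (x) by 160 (y) by 64 mm high, fixed; origin: centre of its underside. Three holes at y = -50, 0, +50 mm, 17 mm wide, 34 mm deep to a shoulder 30 mm above the desk, with a 7 mm square hole for the point below that. The punch stands in one, nose on the shoulder, punch_grip 100 mm above the desk; scriber and marker in the others.
- scriber: Red scriber, 14 mm in diameter, standing in the tool block (its top 101 mm above the desk). Origin at its lower end. Leave alone.
- marker: White marker pen with blue cap, 15 mm in diameter, standing in the tool block (its top 104 mm above the desk). Origin at its lower end. Leave alone.
- stapler: Blue stapler 135 by 36 by 50 mm. Leave alone.
- tape: Yellow roll of tape, 92 mm across and 45 mm high. Leave alone.
- mouse: Black computer mouse, 100 by 58 by 34 mm. Leave alone.
- spare_blank: Another steel strip, 38 by 120 by 5 mm, lying on the desk. Leave alone.
- mug: White mug, 82 mm across and 95 mm high. Leave alone.
There are look-alikes about, which are no part of the job. Leave any purple or yellow look-alike of the stand alone.

How it is judged (in metres and radians):
On the way, in this order (a step that is already met when the one before it is completed fails the run):
1. The punch has been taken out of its block (height (world z) of punch_grip above 0.15 m), for 0.1 s.
2. The punch, upright and within 3 mm of the dimple's centre, presses on the blank and has snapped (value of joint punch_trip above 0.0015 m and contact force between punch and vise above 1 N and horizontal distance between punch and mark below 0.003 m and angle between punch's own z axis and vertical below 0.1 rad), for 0.1 s.
At the end, for the whole second after the job is handed in: The punch stands at rest in the hole it came from: its grip point within 12 mm of where it started and less than 104 mm above the block's underside (nose within 4 mm of the shoulder), tilted less than 7 degrees (distance of punch_grip from where it was at the start of the episode below 0.012 m and z of punch_grip in the frame of stand below 0.104 m and angle between punch's own z axis and vertical below 0.12 rad and linear speed of punch below 0.02 m/s); the robot touches nothing.
It fails at once if the punch is pressed on the blank or vise with more than 13 N (leaned on after the snap) (contact force between punch and vise above 13 N).
It fails at once if the punch snaps anywhere but in the dimple (value of joint punch_trip above 0.0015 m and horizontal distance between punch and mark above 0.006 m).
It fails at once if scriber, marker or another thing on the desk is moved by more than 25 mm (distance of any of scriber, marker, stapler, tape, mouse, spare_blank, mug from where it was at the start of the episode above 0.025 m).
It also fails if it takes over 64 s, if anything falls off the work surface, if the arm or the gripper's body presses on something with over 40 N, if the wrist force passes 120 N, or if a joint passes its speed limit or range.

### The arm

A 6-joint arm with a two-finger parallel gripper is mounted at the origin on the work surface. World frame = base frame: x ahead of the robot, y to its left, z up, the work surface at z = 0. Lengths are in mm, angles in rad, forces in N, time in s.
With the tool pointing down it reaches from about 350 to 850 mm from the base axis. Payload 8.1 kg.
Tool frame: the origin (TCP) lies on the front face of the gripper's body, between the roots of the fingers; the fingertips stand 84 mm ahead of it and the grasp point (between the pads) lies 65 mm ahead of it (robot.finger_overhang is the distance from the TCP to the fingertips, in mm); x points along the fingers, y is the direction in which the jaws open and shut, and the axes are right-handed (so a half turn about x gives the same grasp; the last joint's range is limited). The gripper opens to 93 mm and grips with 3 to 60 N. Pads are 15 mm wide; open, the fingers measure 128 mm over their backs; the gripper's body (75 mm by 188 mm) begins 65 mm behind the grasp point.
Start: joints at [-1.21, 0.13, 1.488, -0, 1.523, -0.085], TCP at [258.728, -541.356, 302.735] pointing down, gripper open.
Joint ranges: [-2.96, 2.96], [-0.89, 2.26], [0.02, 2.5], [-1.34, 4.48], [0, 2.73], [-2.66, 2.66]. Speed limits (rad/s): [2.39, 2.39, 2.79, 3.14, 3.14, 3.14].

### API

Orientations are given as a 3x3 rotation matrix whose columns are the frame's x, y, z axes.
In Python, from station import robot gives the robot as it stands. The module is installed in compiled form; this text tells all that it offers.
- The arm moves only by the tool send_rows, never from a script. Its argument "steps" is a list of rows, each an object with "dp": the shift along the world's x, y, z in m, a list of three; "roll": the turn about the world's z in rad. A call has 1 to 12 rows; each row shifts and turns the commanded pose from where the row before left it; what a row does not reach is not made up. A row lasts 1/10 s, in which the tool goes at most 50 mm and 8.59 degrees, less where a joint would pass 70% of its speed; a pose out of reach is approached as far as the arm can. A call is refused whole if a number of a shift passes 0.05 or a number of a turn 0.15, either way. A call with a gripper value outside its range is refused whole. "gripper" is the closure in counts, from 0 (fully open) to 255 (shut), set as the call begins (left out, the last holds). The fingers move at their own pace and stop on an object; "newtons" is the grip in N (left out, the last holds). Time passes only in rows, so rows that do not move let the fingers close. It gives the time, the measured TCP pose, the force and the opening at its end, in the units of the state.
- robot.state(): the state, without advancing time (a new reading comes with each control period).
- robot.get_image(name): name is "scene" or "top" or "wrist"; returns (picture, depth): 420x560x3 uint8, red, green, blue; 420x560 float32, mm along the optical axis (not along the pixel's ray), 0 where there is no reading.
- robot.camera_model(name): a dict with "camera_matrix" (3x3 intrinsics, pixels), "rvec" (rotation vector, rad) and "tvec" (3), from world to camera coordinates, as OpenCV has them. Camera axes: x right, y down, z forward; pixel columns grow to the right and rows downward; lengths in mm; the calibration is good to about 2 mm. A picture is of the moment at which its call begins: read the wrist's pose just before it. camera_model takes no time and is no camera call; for the wrist camera it gives the pose at the moment of the call.
- robot.close_job(): hands the job in, once; it reports no verdict.
Trained networks look in the newest picture that a camera, given by its name, has taken for a name from the list of things; names that differ only in an ending like _2 or _b are one class to them, and where a whole thing is asked for, a point or a joint stands for the part that bears it (a point fixed in the world has none). Each returns a list of dicts, best first, with "conf" (0 to 1); they miss things now and then, are a little off and sometimes report something else, mostly with a low value. They report only what shows in the picture. A call takes as long as a camera call. They do not tell look-alikes from the thing itself.
- robot.spot_in(camera, target): "xyz" ([x, y, z] in mm, in world coordinates, good to about 4 mm: the middle of the surface that is visible of it).
The state is a dict: "time": time; "q": joint angles; "qvel": joint speeds; "effort": joint torques, N m; "eef_pos": TCP position; "eef_rot": TCP orientation; "force": force on the tool from outside, world axes, zero at the start; "torque": the same for the moment, N m; "gripper_width": finger opening in mm.
Only numpy, scipy, OpenCV 4.12 (cv2) and the standard library are available. Lean on these libraries where they do the work, as an engineer would, in place of code of your own. Each camera call takes 0.05 s, during which the arm holds its last target. There are 200 camera calls.

## Working session

There is one attempt and no reset: what is moved stays moved. The work goes in short steps, Python scripts to look and compute and a tool call to move; the robot and the scene stay as the last step left them, time stands still between calls to the robot, and variables do not carry over. Pictures are saved under pics/ and viewed, about 8 in all and at most 12, crops included, and the job is handed in when it is done.

Besides the shell and the picture viewer there is one more tool, called after "Request:" by a JSON object that holds its "name" and its "arguments", one argument or row to a line. send_rows: Moves the arm, as the interface text tells. Its arguments: {"type":"object","properties":{"steps":{"type":"array","items":{"type":"object","properties":{"dp":{"type":"array","items":{"type":"number"}},"roll":{"type":"number"}}}},"gripper":{"type":"number"},"newtons":{"type":"number"}},"required":["steps"]}

```bash
mkdir -p pics
cat > h.py <<'E'
import numpy as np, cv2
from station import robot
def cam(n):
    m=robot.camera_model(n); K=np.array(m["camera_matrix"]); R=cv2.Rodrigues(np.array(m["rvec"],float))[0]; t=np.array(m["tvec"],float).ravel()
    return K,R,t
def ray(c,u,v,z):  # pixel -> world at height z
    K,R,t=c; d=R.T@np.linalg.inv(K)@[u,v,1]; o=-R.T@t
    return o+d*(z-o[2])/d[2]
def proj(c,p):
    K,R,t=c; q=K@(R@np.array(p,float)+t); return q[:2]/q[2]
def dep(c,u,v,D):
    K,R,t=c; return R.T@(np.linalg.inv(K)@[u,v,1]*D[int(v),int(u)]-t)
def save(n,im,box=None,s=1):
    if box: im=im[box[1]:box[3],box[0]:box[2]]
    cv2.imwrite("pics/"+n,cv2.resize(im[:,:,::-1],None,fx=s,fy=s,interpolation=cv2.INTER_CUBIC))
E
python3 - <<'E'
from h import *
a,d=robot.get_image("scene"); b,e=robot.get_image("top")
np.savez("i0.npz",a=a,d=d,b=b,e=e)
cv2.imwrite("pics/0.png",cv2.resize(np.vstack([a,b])[:,:,::-1],(400,600)) )
save("scene.png",a,s=1.4); save("top.png",b,s=1.4)
np.set_printoptions(precision=1,suppress=True)
for n in("scene","top"):
    c=cam(n); print(n,-c[1].T@c[2])
    for t in("punch_grip","punch","mark","vise","stand","scriber","marker"):
        print(t,[(np.round(r["xyz"],0),round(r["conf"],2),proj(c,r["xyz"])) for r in robot.spot_in(n,t)[:4]])
s=robot.state();print(s["time"],s["force"],s["gripper_width"],s["eef_rot"])
E
```

```text
scene [1173.3 -632.2 1153.1]
punch_grip [(array([ 562., -144.,  113.]), 0.51, array([255.5, 245.5]))]
punch [(array([ 565., -145.,  110.]), 0.66, array([256. , 246.9]))]
mark [(array([522., 174.,  17.]), 0.94, array([325.5, 197.2])), (array([ 739., -202.,   34.]), 0.49, array([288.3, 319. ]))]
vise [(array([516., 179.,  21.]), 0.64, array([325. , 194.5])), (array([ 549., -190.,   93.]), 0.24, array([239.4, 257.2]))]
stand [(array([ 395., -158.,   60.]), 0.87, array([212.2, 225.7])), (array([ 243., -283.,   61.]), 0.87, array([143.9, 220.3])), (array([ 555., -197.,   65.]), 0.75, array([239.6, 266.7]))]
scriber [(array([ 534., -242.,   84.]), 0.37, array([220.5, 267.9]))]
marker [(array([ 548., -194.,   91.]), 0.46, array([237.9, 258.3])), (array([ 557., -199.,   63.]), 0.26, array([239.6, 267.8]))]
top [ 403.7   -4.  1381.2]
punch_grip []
punch []
mark [(array([492., 195.,  13.]), 0.63, array([211.3, 211.3]))]
vise [(array([492., 196.,  13.]), 0.84, array([211.1, 211.2]))]
stand [(array([ 380., -152.,   65.]), 0.96, array([331. , 250.9])), (array([ 226., -271.,   67.]), 0.75, array([373.5, 306.5])), (array([ 540., -184.,   63.]), 0.66, array([342.3, 194.8])), (array([ 561., -136.,  145.]), 0.53, array([328.5, 183.5]))]
scriber []
marker []
0.8 [-0.1  0.6  1.1] 92.84367860334248 [[ 0.   0.4 -0.9]
 [-0.  -0.9 -0.4]
 [-1.   0.   0. ]]
```

View pics/top.png

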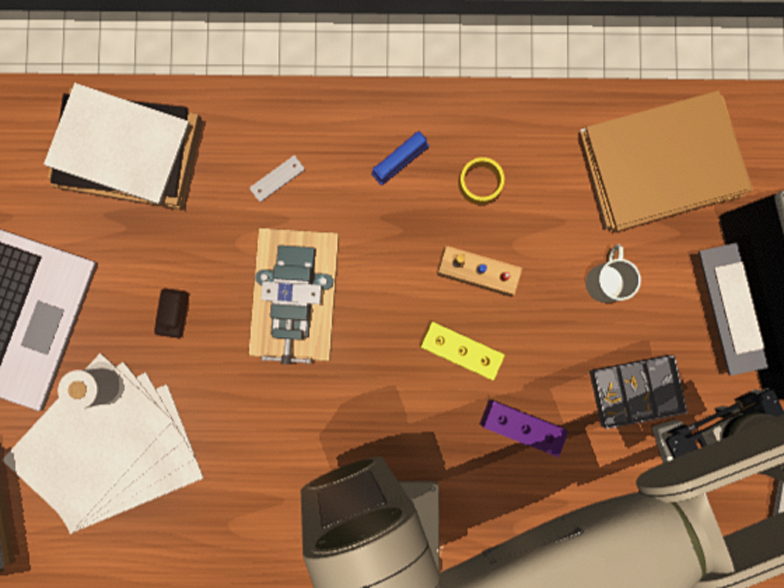

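View pics/scene.png

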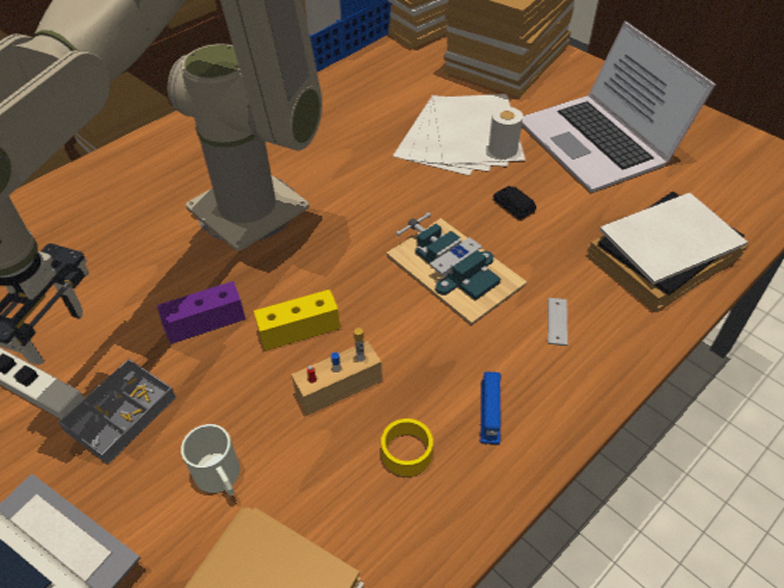

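The beech block (top view px 480,270 /1.4) holds the brass-capped punch at (459,260), with the blue marker at (482,268) and the red scriber at (505,276). The look-alikes are the yellow block (462,350) and the purple block (525,427), both empty. The scribed crossing on the blank is at about (286,292). I choose the brass-capped cylinder in the beech block.

Run:
```python
from h import *
np.set_printoptions(precision=1,suppress=True)
z=np.load("i0.npz"); a,b,d,e=z["a"],z["b"],z["d"],z["e"]; c=cam("top")
hs=cv2.cvtColor(b,cv2.COLOR_RGB2HSV)
for x,y,zz in((328,186,145),(344.5,191.5,104),(361,197,101)):
    print(e[int(y)-1:int(y)+2,int(x)-1:int(x)+2].ravel(), ray(c,x,y,zz))
# block edges from depth: top face z 64
pts=[]
for v in range(165,220):
    for u in range(300,385):
        if e[v,u]>0:
            p=dep(c,u,v,e)
            if 50<p[2]<75: pts.append((u,v))
r=cv2.minAreaRect(np.array(pts,np.float32)); print(r, ray(c,*r[0],64))
bx=cv2.boxPoints(r); w=np.array([ray(c,*q,64) for q in bx]); print(w, [np.linalg.norm(w[i]-w[i-1]) for i in range(4)])
for q in (w[i]-w[i-1] for i in range(4)): print(np.arctan2(q[1],q[0]))
print("mark",ray(c,286/1.4,292/1.4,52))
top=cv2.resize(b[165:225,300:390],None,fx=6,fy=6,interpolation=cv2.INTER_CUBIC)
vi=cv2.resize(b[185:235,165:255],None,fx=6,fy=6,interpolation=cv2.INTER_CUBIC)
save("crop1.png",np.vstack([top[:280],vi]))
print(robot.state()["eef_rot"],robot.state()["eef_pos"])
```

```text
[1242.6 1245.  1244.7 1245.9 1243.  1244.4 1255.9 1247.2 1250. ] [ 554.2 -134.8  145. ]
[1281.9 1285.9 1281.3 1286.3 1283.5 1282.8 1283.6 1284.3 1283. ] [ 544.4 -184.7  104. ]
[1294.3 1286.6 1286.8 1292.4 1284.9 1285.9 1291.8 1293.7 1288.7] [ 530.  -230.8  101. ]
((342.3896484375, 192.43569946289062), (56.505531311035156, 20.32216453552246), 16.189205169677734) [ 546.1 -184.4   64. ]
[[ 539.8  -99.2   64. ]
 [ 595.9 -115.    64. ]
 [ 552.4 -269.6   64. ]
 [ 496.5 -253.4   64. ]] [np.float64(160.19748641945924), np.float64(58.26485441896817), np.float64(160.63380169794215), np.float64(58.14164222133493)]
1.2969988535053885
-0.275367184022322
-1.8453753008431346
2.8587185119894674
mark [496.9 209.4  52. ]
[[ 0.   0.4 -0.9]
 [-0.  -0.9 -0.4]
 [-1.   0.   0. ]] [ 258.7 -541.3  302.8]
```

View pics/crop1.png

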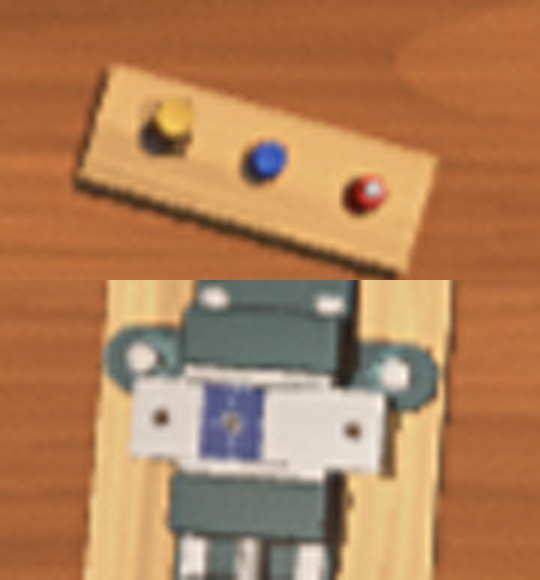

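Choice confirmed: the brass-capped cylinder is the punch, standing in the hole at stand +y, expected at about (559, -136). The dimple sits at the crossing in the blue patch, crop (232,422). Next I move to above the punch.

Request:
{"name": "send_rows", "arguments": {
  "steps": [
    {"dp": [0.0251, 0.0337, -0.003], "roll": 0.071},
    {"dp": [0.0251, 0.0337, -0.003], "roll": 0.071},
    {"dp": [0.0251, 0.0337, -0.003], "roll": 0.071},
    {"dp": [0.0251, 0.0337, -0.003], "roll": 0.071},
    {"dp": [0.0251, 0.0337, -0.003], "roll": 0.071},
    {"dp": [0.0251, 0.0337, -0.003], "roll": 0.071},
    {"dp": [0.0251, 0.0337, -0.003], "roll": 0.071},
    {"dp": [0.0251, 0.0337, -0.003], "roll": 0.071},
    {"dp": [0.0251, 0.0337, -0.003], "roll": 0.071},
    {"dp": [0.0251, 0.0337, -0.003], "roll": 0.071},
    {"dp": [0.0251, 0.0337, -0.003], "roll": 0.071},
    {"dp": [0.0251, 0.0337, -0.003], "roll": 0.071}
  ],
  "gripper": 0
}}

```text
time: 2.0
eef_pos: [560.8, -135.4, 266.8]
eef_rot: [[0.0, 0.964, -0.267], [-0.0, -0.267, -0.964], [-1.0, 0.001, 0.0]]
force: [0.7, -0.7, 0.5]
gripper_width: 92.9
```

Request:
{"name": "send_rows", "arguments": {
  "steps": [
    {"dp": [0, 0, 0]},
    {"dp": [0, 0, 0]}
  ]
}}

```text
validation failed for argument at $.st...
```

Run:
```python
from h import *
np.set_printoptions(precision=2,suppress=True)
s=robot.state(); R=np.array(s["eef_rot"]); print(s["time"],s["eef_pos"],R,np.arctan2(R[1,1],R[0,1]),s["force"])
c=cam("wrist"); a,d=robot.get_image("wrist"); np.savez("i1.npz",a=a,d=d); save("w1.png",a)
print(-c[1].T@c[2]); print("cap exp px",proj(c,[559,-136.5,145]),proj(c,[546,-184.4,104]))
for t in("punch_grip","marker","stand"): print(t,[(np.array(r["xyz"]),r["conf"],proj(c,r["xyz"])) for r in robot.spot_in("wrist",t)[:3]])
```

```text
2.0 [ 560.8  -135.39  266.84] [[ 0.    0.96 -0.27]
 [-0.   -0.27 -0.96]
 [-1.    0.    0.  ]] -0.2700415916566522 [ 0.68 -0.7   0.46]
[582.14 -57.72 350.38]
cap exp px [277.05 239.2 ] [277.81 280.34]
punch_grip [(array([ 561.3, -130. ,  140. ]), 0.83, array([277.86, 225.72])), (array([ 553.7, -165.2,   69.2]), 0.47, array([280.7 , 237.82]))]
marker [(array([ 546.2, -179.7,   98.4]), 0.89, array([276.44, 271.42]))]
stand [(array([ 552. , -164.6,   66.9]), 0.68, array([278.53, 236.66])), (array([ 398.3, -121.2,   67.5]), 0.61, array([ 86.65, 236.06]))]
```

View pics/w1.png

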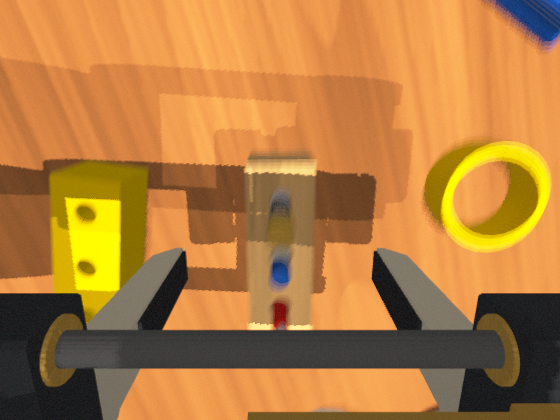

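The wrist view, blurred by motion, shows the punch at about (281,228), with the marker (280,270) and scriber (280,315) in line, and the jaws opening across the row. I take a sharper look.

Run:
```python
from h import *
np.set_printoptions(precision=2,suppress=True)
s=robot.state(); print(s["time"],s["eef_pos"])
c=cam("wrist"); a,d=robot.get_image("wrist"); np.savez("i1.npz",a=a,d=d); save("w2.png",a,(200,140,360,330),3)
hs=cv2.cvtColor(a,cv2.COLOR_RGB2HSV)
# points by depth: cap top / marker / scriber tops
P=[(u,v,*dep(c,u,v,d)) for v in range(150,330) for u in range(240,320) if d[v,u]>0]
P=np.array(P)
for lo,hi in((136,152),(96,110),(58,70)):
    q=P[(P[:,4]>lo)&(P[:,4]<hi)]; 
    if len(q): print(lo,len(q),np.median(q,0),q.min(0),q.max(0))
```

```text
2.2 [ 560.18 -136.1   266.48]
136 718 [ 279.    237.5   559.92 -135.93  146.19] [ 265.    221.    550.94 -146.07  136.07] [ 293.    253.    568.01 -128.8   148.72]
96 550 [ 279.    278.    547.16 -182.51  104.94] [ 269.    205.    526.91 -232.42   96.03] [ 290.    329.    567.13 -129.85  109.94]
58 8562 [ 279.    244.    549.39 -171.99   65.48] [ 244.    165.    500.28 -260.2    58.08] [ 314.    329.    594.34 -101.32   69.99]
```

View pics/w2.png

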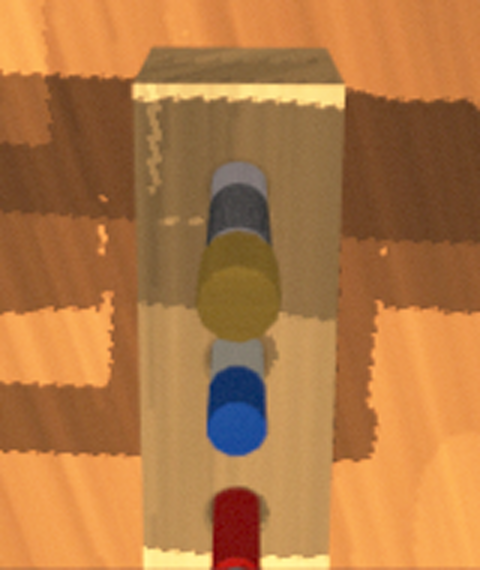

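The view is sharp now. The punch's cap axis is at (560, -136) and the TCP stands over it, so I descend 101 mm and grip.

Request:
{"name": "send_rows", "arguments": {
  "steps": [
    {"dp": [0, 0, -0.03], "roll": 0},
    {"dp": [0, 0, -0.03], "roll": 0},
    {"dp": [0, 0, -0.025], "roll": 0},
    {"dp": [0, 0, -0.016], "roll": 0},
    {"dp": [0, 0, 0], "roll": 0},
    {"dp": [0, 0, 0], "roll": 0}
  ]
}}

```text
time: 2.85
eef_pos: [560.0, -137.7, 166.6]
eef_rot: [[0.001, 0.963, -0.271], [-0.0, -0.271, -0.963], [-1.0, 0.001, 0.0]]
force: [0.5, -0.4, 0.8]
gripper_width: 93.2
```

Request:
{"name": "send_rows", "arguments": {
  "steps": [
    {"dp": [0, 0, 0], "roll": 0},
    {"dp": [0, 0, 0], "roll": 0},
    {"dp": [0, 0, 0], "roll": 0},
    {"dp": [0, 0, 0], "roll": 0},
    {"dp": [0, 0, 0], "roll": 0},
    {"dp": [0, 0, 0], "roll": 0},
    {"dp": [0, 0, 0], "roll": 0},
    {"dp": [0, 0, 0], "roll": 0}
  ],
  "gripper": 255,
  "newtons": 45
}}

```text
time: 3.65
eef_pos: [559.9, -136.9, 165.7]
eef_rot: [[-0.0, 0.963, -0.27], [0.0, -0.27, -0.963], [-1.0, -0.0, -0.0]]
force: [0.1, 0.3, 0.7]
gripper_width: 33.8
```

Request:
{"name": "send_rows", "arguments": {
  "steps": [
    {"dp": [0, 0, 0], "roll": 0},
    {"dp": [0, 0, 0], "roll": 0},
    {"dp": [0, 0, 0], "roll": 0},
    {"dp": [0, 0, 0], "roll": 0},
    {"dp": [0, 0, 0], "roll": 0},
    {"dp": [0, 0, 0], "roll": 0}
  ]
}}

```text
time: 4.25
eef_pos: [559.9, -136.9, 165.7]
eef_rot: [[-0.0, 0.963, -0.27], [0.0, -0.27, -0.963], [-1.0, -0.0, -0.0]]
force: [0.4, -0.1, -0.5]
gripper_width: 16.9
```

Request:
{"name": "send_rows", "arguments": {
  "steps": [
    {"dp": [0, 0, 0], "roll": 0},
    {"dp": [0, 0, 0], "roll": 0},
    {"dp": [0, 0, 0], "roll": 0},
    {"dp": [0, 0, 0], "roll": 0}
  ]
}}

```text
time: 4.65
eef_pos: [559.9, -136.9, 165.7]
eef_rot: [[-0.0, 0.963, -0.27], [0.0, -0.27, -0.963], [-1.0, -0.0, -0.0]]
force: [0.8, 0.5, -0.8]
gripper_width: 16.8
```

Run:
```python
from h import *
np.set_printoptions(precision=2,suppress=True)
s=robot.state(); print(s["time"],s["eef_pos"],s["force"],s["torque"],s["gripper_width"])
```

```text
4.65 [ 559.9  -136.94  165.7 ] [ 0.77  0.54 -0.82] [-0.02 -0.07  0.04] 16.756537293435215
```

Request:
{"name": "send_rows", "arguments": {
  "steps": [
    {"dp": [0, 0, 0.01], "roll": 0},
    {"dp": [0, 0, 0.02], "roll": 0},
    {"dp": [0, 0, 0.03], "roll": 0},
    {"dp": [0, 0, 0.03], "roll": 0},
    {"dp": [0, 0, 0.02], "roll": 0},
    {"dp": [0, 0, 0.01], "roll": 0},
    {"dp": [0, 0, 0], "roll": 0},
    {"dp": [0, 0, 0], "roll": 0},
    {"dp": [0, 0, 0], "roll": 0}
  ]
}}

```text
time: 5.55
eef_pos: [559.2, -136.7, 283.9]
eef_rot: [[-0.003, 0.963, -0.27], [0.001, -0.27, -0.963], [-1.0, -0.003, -0.0]]
force: [0.9, -0.6, -1.8]
gripper_width: 16.9
```

Run:
```python
from h import *
np.set_printoptions(precision=2,suppress=True)
s=robot.state(); print(s["time"],s["eef_pos"],s["force"],s["torque"],s["gripper_width"])
c=cam("top");z=np.load("i0.npz")
print("mark",[ray(c,203.7,208.7,h) for h in (52,60)])
p1=ray(c,165+160/6,185+137/6,52);p2=ray(c,165+352/6,185+150/6,52);print(p1,p2,np.arctan2(*(p1-p2)[1::-1]))
cw=cam("wrist"); a,d=robot.get_image("wrist"); np.savez("i2.npz",a=a,d=d)
g=np.array(s["eef_pos"])
sc,_=robot.get_image("scene"); cs=cam("scene"); u,v=proj(cs,g-[0,0,65]).astype(int); print(u,v)
save("g1.png",np.hstack([a,cv2.resize(sc[v-60:v+60,u-60:u+60],(420,420),interpolation=cv2.INTER_CUBIC)]),s=.8)
for dz in(-45,0,70,88): print(dz,proj(cw,g-[0,0,65+dz]),proj(cs,g-[0,0,65+dz]))
```

```text
5.55 [ 559.23 -136.71  283.87] [ 0.86 -0.55 -1.84] [-0.06 -0.06 -0.01] 16.918998940647533
mark [array([496.49, 211.06,  52.  ]), array([495.93, 209.76,  60.  ])]
[498.62 245.57  52.  ] [493.35 153.82  52.  ] 1.513388453118301
254 216
-45 [279.94 347.72] [253.68 204.43]
0 [280.07 282.6 ] [254.69 216.74]
70 [280.18 229.31] [256.16 234.58]
88 [280.2  220.24] [256.51 238.94]
```

View pics/g1.png

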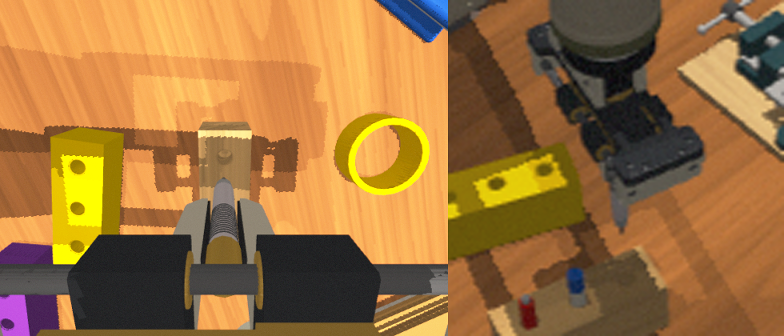

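The punch is held upright. Its tip is at (280,222) in the wrist image, against (280,220) predicted. Next I carry it to hover above the mark (496,210).

Request:
{"name": "send_rows", "arguments": {
  "steps": [
    {"dp": [-0.003, 0.018, 0], "roll": 0},
    {"dp": [-0.007, 0.038, 0], "roll": 0},
    {"dp": [-0.008, 0.044, 0], "roll": 0},
    {"dp": [-0.008, 0.044, -0.004], "roll": 0},
    {"dp": [-0.008, 0.044, -0.008], "roll": 0},
    {"dp": [-0.008, 0.044, -0.008], "roll": 0},
    {"dp": [-0.008, 0.044, -0.008], "roll": 0},
    {"dp": [-0.007, 0.038, -0.008], "roll": 0},
    {"dp": [-0.004, 0.022, -0.006], "roll": 0},
    {"dp": [-0.002, 0.011, -0.002], "roll": 0},
    {"dp": [0, 0, 0], "roll": 0},
    {"dp": [0, 0, 0], "roll": 0}
  ]
}}

```text
time: 6.85
eef_pos: [497.0, 209.5, 241.8]
eef_rot: [[-0.0, 0.963, -0.27], [-0.001, -0.27, -0.963], [-1.0, 0.0, 0.001]]
force: [-0.4, -0.8, -1.2]
gripper_width: 16.7
```

Request:
{"name": "send_rows", "arguments": {
  "steps": [
    {"dp": [0, 0, 0], "roll": 0},
    {"dp": [0, 0, 0], "roll": 0}
  ]
}}

```text
time: 7.05
eef_pos: [497.5, 209.0, 242.1]
eef_rot: [[0.001, 0.963, -0.271], [-0.0, -0.271, -0.963], [-1.0, 0.001, -0.0]]
force: [0.3, 1.6, -2.6]
gripper_width: 16.6
```

Run:
```python
from h import *
np.set_printoptions(precision=2,suppress=True)
s=robot.state(); print(s["time"],s["eef_pos"],s["force"],s["torque"],s["eef_rot"])
cw=cam("wrist"); a,d=robot.get_image("wrist"); np.savez("i3.npz",a=a,d=d)
g=np.array(s["eef_pos"])
print("tip",proj(cw,g-[0,0,153]),"mark at 60,52,45",[proj(cw,[496,210,h]) for h in(60,52,45)])
P=np.array([(u,v,*dep(cw,u,v,d)) for v in range(100,290,2) for u in range(180,380,2) if d[v,u]>0])
h,e=np.histogram(P[:,4],np.arange(10,130,3)); print(dict(zip(e.astype(int),h)))
save("m1.png",a,(190,130,370,270),4)
```

```text
7.05 [497.46 208.98 242.14] [ 0.28  1.6  -2.56] [-0.07 -0.07  0.01] [[ 0.    0.96 -0.27]
 [-0.   -0.27 -0.96]
 [-1.    0.   -0.  ]]
tip [279.4  220.25] mark at 60,52,45 [array([277.16, 207.21]), array([277.21, 204.27]), array([277.26, 201.83])]
{np.int64(10): np.int64(574), np.int64(13): np.int64(1856), np.int64(16): np.int64(15), np.int64(19): np.int64(30), np.int64(22): np.int64(466), np.int64(25): np.int64(84), np.int64(28): np.int64(843), np.int64(31): np.int64(44), np.int64(34): np.int64(203), np.int64(37): np.int64(37), np.int64(40): np.int64(31), np.int64(43): np.int64(33), np.int64(46): np.int64(61), np.int64(49): np.int64(1195), np.int64(52): np.int64(160), np.int64(55): np.int64(59), np.int64(58): np.int64(939), np.int64(61): np.int64(1169), np.int64(64): np.int64(1), np.int64(67): np.int64(0), np.int64(70): np.int64(0), np.int64(73): np.int64(0), np.int64(76): np.int64(0), np.int64(79): np.int64(0), np.int64(82): np.int64(0), np.int64(85): np.int64(0), np.int64(88): np.int64(0), np.int64(91): np.int64(1), np.int64(94): np.int64(1), np.int64(97): np.int64(0), np.int64(100): np.int64(0), np.int64(103): np.int64(0), np.int64(106): np.int64(1), np.int64(109): np.int64(5), np.int64(112): np.int64(2), np.int64(115): np.int64(7), np.int64(118): np.int64(6), np.int64(121): np.int64(9), np.int64(124): np.int64(9)}
```

View pics/m1.png

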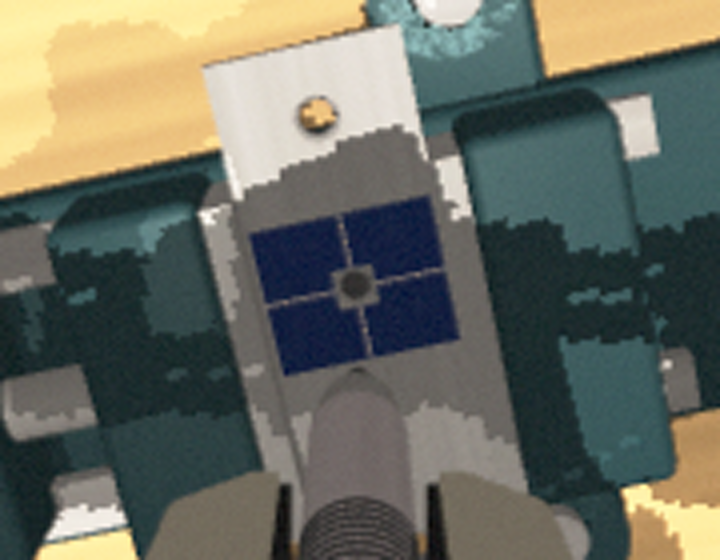

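The dimple is at px (278.8, 201.0) and the punch tip at (279.5, 222.5). The tip reads 2 px lower than predicted, and I apply that as a relative correction. The blank face is about z 50 by depth.

Run:
```python
from h import *
np.set_printoptions(precision=2,suppress=True)
s=robot.state(); g=np.array(s["eef_pos"]); c=cam("wrist"); print(s["time"],g,s["force"])
tip=g-[0,0,153.7]; b=np.array([279.5,222.5])-proj(c,tip); print("bias",b)
for zz in(52,50,48): print(zz, ray(c,278.75,201.0,zz), ray(c,278.75-b[0],201-b[1],zz)-tip)
d=np.load("i3.npz")["d"]
for u,v in((278,193),(270,195),(290,206),(268,212),(278,201)): print(dep(c,u,v,d))
```

```text
7.1 [497.41 209.07 242.07] [-0.58 -0.4  -1.51]
bias [0.08 2.57]
52 [497.82 212.37  52.  ] [  0.92   5.31 -36.37]
50 [497.66 211.82  50.  ] [  0.77   4.79 -38.37]
48 [497.51 211.28  48.  ] [  0.61   4.26 -40.37]
[499.   218.7   51.83]
[492.55 218.81  51.71]
[505.16 205.73  50.94]
[487.13 205.8   51.37]
[496.98 211.58  48.52]
```

Request:
{"name": "send_rows", "arguments": {
  "steps": [
    {"dp": [0.0004, 0.002, -0.008], "roll": 0},
    {"dp": [0.0004, 0.002, -0.01], "roll": 0},
    {"dp": [0, 0, -0.008], "roll": 0},
    {"dp": [0, 0, -0.003], "roll": 0},
    {"dp": [0, 0, 0], "roll": 0},
    {"dp": [0, 0, 0], "roll": 0},
    {"dp": [0, 0, 0], "roll": 0},
    {"dp": [0, 0, 0], "roll": 0}
  ]
}}

```text
time: 7.9
eef_pos: [498.0, 214.1, 213.2]
eef_rot: [[0.001, 0.963, -0.27], [0.0, -0.27, -0.963], [-1.0, 0.001, -0.001]]
force: [0.2, 0.0, -1.0]
gripper_width: 16.7
```

Run:
```python
from h import *
np.set_printoptions(precision=2,suppress=True)
s=robot.state(); print(s["time"],s["eef_pos"],s["force"])
cw=cam("wrist"); a,d=robot.get_image("wrist"); np.savez("i4.npz",a=a,d=d)
g=np.array(s["eef_pos"])
print("tip",proj(cw,g-[0,0,153.7]))
save("m2.png",a,(240,170,320,250),7)
```

```text
7.9 [497.98 214.13 213.24] [ 0.21  0.01 -0.96]
tip [279.36 219.99]
```

View pics/m2.png

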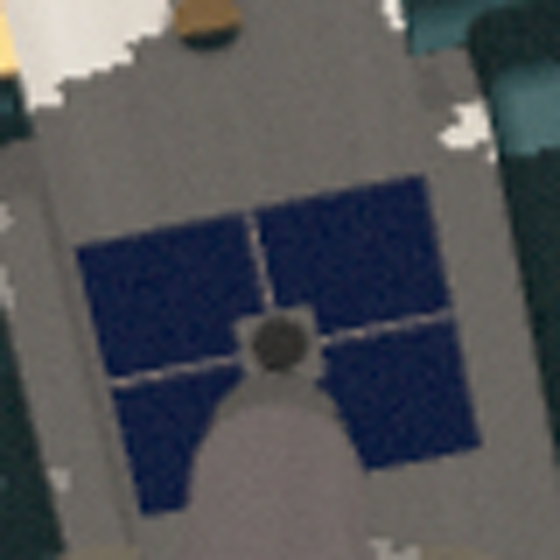

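The dimple is at about (279.7, 219.3), and the tip end shows at about (279.4, 223). The outline of the point is ambiguous, so I check intensity and depth along the column.

Run:
```python
from h import *
np.set_printoptions(precision=1,suppress=True,linewidth=150)
z=np.load("i4.npz");a,d=z["a"],z["d"]; c=cam("wrist")
for v in range(206,244): print(v,a[v,268:292].mean(2).astype(int),d[v,279],dep(c,279,v,d)[1:])
g=np.array(robot.state()["eef_pos"])
for k in(60,66,70,74,80,88): print(k,proj(c,g-[0,0,65.7+k]), proj(c,g-[0,-7.5,65.7+k]),proj(c,g-[1.5,0,65.7+k]))
```

```text
Traceback (most recent call last):
numpy.exceptions.AxisError: axis 2 is out of bounds for array of dimension 2
```

Run:
```python
from h import *
np.set_printoptions(precision=1,suppress=True,linewidth=150)
z=np.load("i4.npz");a,d=z["a"],z["d"]; c=cam("wrist")
for v in range(208,242): print(v,a[v,268:292].mean(axis=1).astype(int),d[v,279],dep(c,279,v,d)[1:])
g=np.array(robot.state()["eef_pos"])
for k in(60,66,70,74,80,88): print(k,proj(c,g-[0,0,65.7+k]), proj(c,g-[0,-7.5,65.7+k]))
```

```text
208 [37 38 36 33 35 35 33 41 58 96 35 36 35 37 36 36 33 36 40 33 30 37 37 37] 257.65494 [219.8  50.2]
209 [37 41 36 37 36 37 39 38 49 82 51 34 36 36 38 36 33 36 36 38 37 35 41 36] 256.68622 [219.4  51.3]
210 [36 32 35 37 34 33 32 38 55 81 72 31 37 36 35 40 36 34 33 33 36 35 35 32] 256.8266 [218.7  51.4]
211 [31 35 38 38 32 28 37 36 42 63 91 35 33 39 42 35 39 28 36 38 36 34 36 33] 256.81424 [218.   51.6]
212 [ 39  30  39  35  31  39  35  38  40  70 116  37  41  36  41  32  34  34  39  33  35  31  34  34] 256.93475 [217.4  51.7]
213 [36 39 30 35 38 40 39 40 34 58 88 54 36 39 55 62 50 35 38 36 33 37 33 38] 257.48468 [216.5  51.3]
214 [36 33 36 35 37 39 35 35 33 53 85 83 79 88 93 91 74 35 38 39 38 35 34 33] 258.15613 [215.7  50.9]
215 [39 36 38 33 36 43 69 82 89 85 73 68 66 87 89 99 88 38 29 31 29 35 37 36] 259.3249 [214.7  50. ]
216 [32 39 34 36 41 69 97 96 91 67 50 53 49 56 64 85 90 53 34 38 37 34 35 43] 260.50357 [213.7  49.1]
217 [ 30  35  33  36  38  61  99  95  73  51  49  47  42  48  49  70  84  56  33  49  77  81 102 112] 261.08807 [212.8  48.7]
218 [ 37  34  33  36  32  53  86  
[... 2275 characters left out ...]
220.1 107.1]
238 [105 103 102 103 104 107 107 110 102 104 105 105 105 104 105 105 104 107 107 107 105 103 102  99] 200.7517 [220.4 109.4]
239 [100 103 104 106 108 106 103 109 107 104 107 106 105 103 102 103 105 106 107 109 104 103 103 100] 199.43324 [220.3 110.8]
240 [103 104 102 106 100 104 109 105 103 104 103 107 102 101 104 103 104 105 107 106 106 102 103  99] 198.58517 [220.1 111.7]
241 [104 103 103 102 105 106 107 107 108 108 108 107 104 104 104 105 104 104 104 105 103 103 102 104] 197.1226 [220.2 113.2]
60 [279.4 234.6] [276.1 223.5]
66 [279.4 231.2] [276.2 220.3]
70 [279.4 229. ] [276.2 218.3]
74 [279.4 226.9] [276.3 216.4]
80 [279.4 223.8] [276.3 213.5]
88 [279.4 220. ] [276.4 210. ]
```

Run:
```python
from h import *
from scipy.optimize import least_squares
np.set_printoptions(precision=2,suppress=True,linewidth=150)
c=cam("wrist"); g=np.array(robot.state()["eef_pos"]); print(g)
acc=[]
for k in range(4):
    a,d=robot.get_image("wrist"); acc.append(np.where(d>0,d,np.nan))
d=np.nanmedian(acc,axis=0)
P=np.array([dep(c,u,v,d) for v in range(222,300) for u in range(262,298) if d[v,u]>0])
for lo,hi in((96,105),(105,115),(115,130),(96,130)):
    q=P[(P[:,2]>lo)&(P[:,2]<hi)&(np.hypot(P[:,0]-g[0],P[:,1]-g[1])<11)]
    f=lambda p:np.hypot(q[:,0]-p[0],q[:,1]-p[1])-7.5
    r=least_squares(f,g[:2]-[0,1],loss="soft_l1"); r2=least_squares(lambda p:np.hypot(q[:,0]-p[0],q[:,1]-p[1])-p[2],[*r.x,7.5],loss="soft_l1")
    print(lo,hi,len(q),r.x,r2.x,np.std(f(r.x)))
Q=np.array([dep(c,u,v,d) for v in range(195,222) for u in range(255,303)]); F=Q[(abs(Q[:,2]-51.3)<2)]; print("face",np.median(F,0),len(F))
J=np.array([dep(c,u,v,d) for v in range(170,240) for u in range(150,400)]); J=J[abs(J[:,2]-61)<4]; print("jaw",np.median(J,0),len(J))
hf=np.median(F[:,2])
for z in (hf,hf-2): print("dimple",ray(c,279.7,219.4,z))
```

```text
[497.95 214.11 213.19]
96 105 137 [497.56 213.12] [497.57 213.16   7.47] 0.10059354812234346
105 115 169 [497.58 213.12] [497.59 213.16   7.46] 0.11345594138566767
115 130 310 [497.57 213.11] [497.58 213.15   7.47] 0.1351646951176567
96 130 616 [497.57 213.12] [497.58 213.15   7.47] 0.12241942326753863
face [499.17 220.4   51.23] 1268
jaw [521.84 220.94  61.37] 6026
dimple [497.53 211.77  51.23]
dimple [497.35 211.12  49.23]
```

The fitted punch axis is at (497.57, 213.12), vertical, and the dimple is at (497.5, 211.7) in the same camera frame. I move -1.4 mm in y. The face is at true z ≈ 50 (the jaw tops read 61.4 against 60), so first contact should come at about TCP z 201.6.

Request:
{"name": "send_rows", "arguments": {
  "steps": [
    {"dp": [0, -0.0014, 0], "roll": 0},
    {"dp": [0, 0, -0.003], "roll": 0},
    {"dp": [0, 0, -0.003], "roll": 0},
    {"dp": [0, 0, -0.002], "roll": 0},
    {"dp": [0, 0, 0], "roll": 0},
    {"dp": [0, 0, 0], "roll": 0}
  ]
}}

```text
time: 8.75
eef_pos: [497.7, 212.6, 204.6]
eef_rot: [[-0.0, 0.963, -0.27], [-0.0, -0.27, -0.963], [-1.0, -0.0, 0.0]]
force: [0.2, -1.1, -0.9]
gripper_width: 16.7
```

Request:
{"name": "send_rows", "arguments": {
  "steps": [
    {"dp": [0, 0, 0], "roll": 0}
  ]
}}

```text
time: 8.85
eef_pos: [497.8, 212.7, 204.8]
eef_rot: [[0.0, 0.963, -0.27], [0.0, -0.27, -0.963], [-1.0, 0.0, -0.0]]
force: [-0.6, -0.8, -1.9]
gripper_width: 17.0
```

Request:
{"name": "send_rows", "arguments": {
  "steps": [
    {"dp": [0, 0, -0.001], "roll": 0},
    {"dp": [0, 0, 0], "roll": 0}
  ]
}}

```text
time: 9.05
eef_pos: [497.7, 212.6, 203.7]
eef_rot: [[-0.0, 0.963, -0.27], [-0.0, -0.27, -0.963], [-1.0, -0.0, 0.0]]
force: [0.0, 0.5, -1.4]
gripper_width: 16.8
```

Request:
{"name": "send_rows", "arguments": {
  "steps": [
    {"dp": [0, 0, -0.001], "roll": 0},
    {"dp": [0, 0, 0], "roll": 0}
  ]
}}

```text
time: 9.25
eef_pos: [497.7, 212.6, 202.6]
eef_rot: [[-0.0, 0.963, -0.27], [-0.0, -0.27, -0.963], [-1.0, -0.0, 0.0]]
force: [0.3, 0.1, -1.9]
gripper_width: 16.6
```

Request:
{"name": "send_rows", "arguments": {
  "steps": [
    {"dp": [0, 0, -0.001], "roll": 0},
    {"dp": [0, 0, 0], "roll": 0}
  ]
}}

```text
time: 9.45
eef_pos: [497.6, 212.6, 201.5]
eef_rot: [[-0.0, 0.963, -0.27], [-0.0, -0.27, -0.963], [-1.0, -0.0, 0.0]]
force: [-0.2, -0.5, -2.5]
gripper_width: 17.1
```

Request:
{"name": "send_rows", "arguments": {
  "steps": [
    {"dp": [0, 0, -0.001], "roll": 0},
    {"dp": [0, 0, 0], "roll": 0}
  ]
}}

```text
time: 9.65
eef_pos: [497.8, 212.7, 200.8]
eef_rot: [[0.0, 0.963, -0.27], [0.0, -0.27, -0.963], [-1.0, 0.0, -0.0]]
force: [-1.0, 0.5, -0.7]
gripper_width: 17.1
```

Request:
{"name": "send_rows", "arguments": {
  "steps": [
    {"dp": [0, 0, -0.001], "roll": 0},
    {"dp": [0, 0, 0], "roll": 0}
  ]
}}

```text
time: 9.85
eef_pos: [497.8, 212.7, 199.9]
eef_rot: [[0.0, 0.963, -0.27], [0.0, -0.27, -0.963], [-1.0, 0.0, -0.0]]
force: [-0.5, 0.0, 0.8]
gripper_width: 16.5
```

Request:
{"name": "send_rows", "arguments": {
  "steps": [
    {"dp": [0, 0, -0.001], "roll": 0},
    {"dp": [0, 0, 0], "roll": 0}
  ]
}}

```text
time: 10.05
eef_pos: [497.9, 212.7, 198.9]
eef_rot: [[0.0, 0.963, -0.27], [0.0, -0.27, -0.963], [-1.0, 0.0, -0.0]]
force: [0.3, 0.6, 2.0]
gripper_width: 16.8
```

Request:
{"name": "send_rows", "arguments": {
  "steps": [
    {"dp": [0, 0, -0.0005], "roll": 0},
    {"dp": [0, 0, 0], "roll": 0}
  ]
}}

```text
time: 10.25
eef_pos: [497.9, 212.7, 198.5]
eef_rot: [[0.0, 0.963, -0.27], [0.0, -0.27, -0.963], [-1.0, 0.0, -0.0]]
force: [-0.2, 0.2, 2.4]
gripper_width: 16.7
```

Run:
```python
from h import *
F=[];T=[]
for k in range(8):
    robot.get_image("wrist"); s=robot.state(); F.append(s["force"]);T.append(s["torque"])
print(np.mean(F,0),np.mean(T,0),s["eef_pos"],s["time"])
```

```text
[-0.21735741  0.13166999  2.76947773] [-0.0315074  -0.0273654   0.02233937] [497.82677769 212.66951566 198.35494661] 10.65
```

Contact force is about 4.4 N at z 198.4, so first touch was near z 200.7. That fits the dimple floor, since the face would have touched at 203.6. I press on in small steps.

Request:
{"name": "send_rows", "arguments": {
  "steps": [
    {"dp": [0, 0, -0.0005], "roll": 0},
    {"dp": [0, 0, -0.0005], "roll": 0},
    {"dp": [0, 0, 0], "roll": 0}
  ]
}}

```text
time: 10.95
eef_pos: [497.8, 212.7, 197.3]
eef_rot: [[0.0, 0.963, -0.27], [0.0, -0.27, -0.963], [-1.0, 0.0, -0.0]]
force: [0.3, -0.4, 4.4]
gripper_width: 16.8
```

Request:
{"name": "send_rows", "arguments": {
  "steps": [
    {"dp": [0, 0, -0.0005], "roll": 0},
    {"dp": [0, 0, 0], "roll": 0}
  ]
}}

```text
time: 11.15
eef_pos: [497.8, 212.7, 196.8]
eef_rot: [[0.0, 0.963, -0.27], [0.0, -0.27, -0.963], [-1.0, 0.0, -0.0]]
force: [0.0, 0.0, 4.4]
gripper_width: 17.0
```

Request:
{"name": "send_rows", "arguments": {
  "steps": [
    {"dp": [0, 0, -0.0005], "roll": 0},
    {"dp": [0, 0, 0], "roll": 0}
  ]
}}

```text
time: 11.35
eef_pos: [497.8, 212.7, 196.4]
eef_rot: [[0.0, 0.963, -0.27], [0.0, -0.27, -0.963], [-1.0, 0.0, -0.0]]
force: [0.8, 0.3, 4.9]
gripper_width: 16.4
```

Force is about 6.5 N. I continue, one call at a time from here.

Request:
{"name": "send_rows", "arguments": {
  "steps": [
    {"dp": [0, 0, -0.0005], "roll": 0},
    {"dp": [0, 0, 0], "roll": 0}
  ]
}}

```text
time: 11.55
eef_pos: [497.9, 212.7, 196.0]
eef_rot: [[0.0, 0.963, -0.27], [0.0, -0.27, -0.963], [-1.0, 0.0, -0.0]]
force: [0.1, -0.2, 5.5]
gripper_width: 17.0
```

Request:
{"name": "send_rows", "arguments": {
  "steps": [
    {"dp": [0, 0, -0.0004], "roll": 0},
    {"dp": [0, 0, 0], "roll": 0}
  ]
}}

```text
time: 11.75
eef_pos: [497.9, 212.7, 195.6]
eef_rot: [[0.0, 0.963, -0.27], [0.0, -0.27, -0.963], [-1.0, 0.0, -0.0]]
force: [-0.4, -0.3, 5.4]
gripper_width: 16.6
```

Request:
{"name": "send_rows", "arguments": {
  "steps": [
    {"dp": [0, 0, -0.0005], "roll": 0},
    {"dp": [0, 0, 0], "roll": 0}
  ]
}}

```text
time: 11.95
eef_pos: [497.9, 212.8, 195.2]
eef_rot: [[0.001, 0.963, -0.27], [0.0, -0.27, -0.963], [-1.0, 0.0, -0.0]]
force: [-0.5, -0.4, 6.8]
gripper_width: 16.9
```

Request:
{"name": "send_rows", "arguments": {
  "steps": [
    {"dp": [0, 0, -0.0004], "roll": 0},
    {"dp": [0, 0, 0], "roll": 0}
  ]
}}

```text
time: 12.15
eef_pos: [498.0, 212.8, 194.9]
eef_rot: [[0.001, 0.963, -0.27], [0.0, -0.27, -0.963], [-1.0, 0.001, -0.001]]
force: [-0.4, -0.4, 8.0]
gripper_width: 16.7
```

Request:
{"name": "send_rows", "arguments": {
  "steps": [
    {"dp": [0, 0, -0.0003], "roll": 0},
    {"dp": [0, 0, 0], "roll": 0}
  ]
}}

```text
time: 12.35
eef_pos: [498.0, 212.8, 194.7]
eef_rot: [[0.001, 0.963, -0.27], [0.0, -0.27, -0.963], [-1.0, 0.001, -0.001]]
force: [-0.4, 0.6, 7.5]
gripper_width: 16.7
```

Request:
{"name": "send_rows", "arguments": {
  "steps": [
    {"dp": [0, 0, -0.0003], "roll": 0},
    {"dp": [0, 0, 0], "roll": 0}
  ]
}}

```text
time: 12.55
eef_pos: [498.0, 212.8, 194.5]
eef_rot: [[0.001, 0.963, -0.27], [0.0, -0.27, -0.963], [-1.0, 0.001, -0.001]]
force: [-0.9, 0.3, 7.5]
gripper_width: 16.5
```

Request:
{"name": "send_rows", "arguments": {
  "steps": [
    {"dp": [0, 0, -0.0003], "roll": 0},
    {"dp": [0, 0, 0], "roll": 0}
  ]
}}

```text
time: 12.75
eef_pos: [498.0, 212.8, 194.2]
eef_rot: [[0.001, 0.963, -0.27], [0.0, -0.27, -0.963], [-1.0, 0.001, -0.001]]
force: [-0.2, 0.1, 8.3]
gripper_width: 16.7
```

Request:
{"name": "send_rows", "arguments": {
  "steps": [
    {"dp": [0, 0, -0.0003], "roll": 0},
    {"dp": [0, 0, 0], "roll": 0}
  ]
}}

```text
time: 12.95
eef_pos: [497.9, 212.7, 193.5]
eef_rot: [[0.0, 0.963, -0.27], [0.0, -0.27, -0.963], [-1.0, 0.0, -0.0]]
force: [0.5, 1.1, 4.7]
gripper_width: 16.7
```

It snapped: the reading fell from 8.3 to 4.7 and the arm dropped 0.7 mm. I hold briefly, then lift.

Request:
{"name": "send_rows", "arguments": {
  "steps": [
    {"dp": [0, 0, 0], "roll": 0},
    {"dp": [0, 0, 0], "roll": 0}
  ]
}}

```text
time: 13.15
eef_pos: [497.8, 212.7, 193.4]
eef_rot: [[0.0, 0.963, -0.27], [0.0, -0.27, -0.963], [-1.0, 0.0, -0.0]]
force: [-0.3, -0.5, 5.6]
gripper_width: 16.8
```

Request:
{"name": "send_rows", "arguments": {
  "steps": [
    {"dp": [0, 0, 0.005], "roll": 0},
    {"dp": [0, 0, 0.01], "roll": 0},
    {"dp": [0, 0, 0.02], "roll": 0},
    {"dp": [0, 0, 0.025], "roll": 0},
    {"dp": [0, 0, 0.02], "roll": 0},
    {"dp": [0, 0, 0.01], "roll": 0},
    {"dp": [0, 0, 0], "roll": 0}
  ]
}}

```text
time: 13.85
eef_pos: [498.2, 212.8, 284.7]
eef_rot: [[0.002, 0.963, -0.27], [0.001, -0.27, -0.963], [-1.0, 0.002, -0.001]]
force: [0.4, 0.1, -1.7]
gripper_width: 16.9
```

Request:
{"name": "send_rows", "arguments": {
  "steps": [
    {"dp": [0.003, -0.02, 0], "roll": 0},
    {"dp": [0.008, -0.043, 0], "roll": 0},
    {"dp": [0.008, -0.044, 0], "roll": 0},
    {"dp": [0.008, -0.044, 0], "roll": 0},
    {"dp": [0.008, -0.044, 0], "roll": 0},
    {"dp": [0.008, -0.044, 0], "roll": 0},
    {"dp": [0.008, -0.044, 0], "roll": 0},
    {"dp": [0.006, -0.036, 0], "roll": 0},
    {"dp": [0.004, -0.02, 0], "roll": 0},
    {"dp": [0.001, -0.0106, 0], "roll": 0},
    {"dp": [0, 0, 0], "roll": 0},
    {"dp": [0, 0, 0], "roll": 0}
  ]
}}

```text
time: 15.05
eef_pos: [559.4, -136.0, 282.4]
eef_rot: [[-0.001, 0.963, -0.269], [0.001, -0.269, -0.963], [-1.0, -0.002, -0.001]]
force: [0.3, 0.7, -2.1]
gripper_width: 16.9
```

Run:
```python
from h import *
from scipy.optimize import least_squares
np.set_printoptions(precision=2,suppress=True,linewidth=150)
acc=[]
for k in range(5):
    a,d=robot.get_image("wrist"); acc.append(np.where(d>0,d,np.nan))
s=robot.state(); print(s["time"],s["eef_pos"],s["force"]); g=np.array(s["eef_pos"])
c=cam("wrist"); d=np.nanmedian(acc[2:],axis=0); np.savez("i5.npz",a=a,d=d)
P=np.array([dep(c,u,v,d) for v in range(222,300) for u in range(262,298)])
o=g[2]-213.2
for lo,hi in((96,112),(112,130)):
    q=P[(P[:,2]>lo+o)&(P[:,2]<hi+o)&(np.hypot(P[:,0]-g[0],P[:,1]-g[1])<11)]
    print(len(q),least_squares(lambda p:np.hypot(q[:,0]-p[0],q[:,1]-p[1])-7.5,g[:2]-[0,1],loss="soft_l1").x)
save("r1.png",a,(210,140,350,260),5)
```

```text
15.3 [ 559.77 -135.9   283.34] [ 0.62  0.23 -1.73]
255 [ 559.43 -136.91]
361 [ 559.41 -136.91]
```

View pics/r1.png

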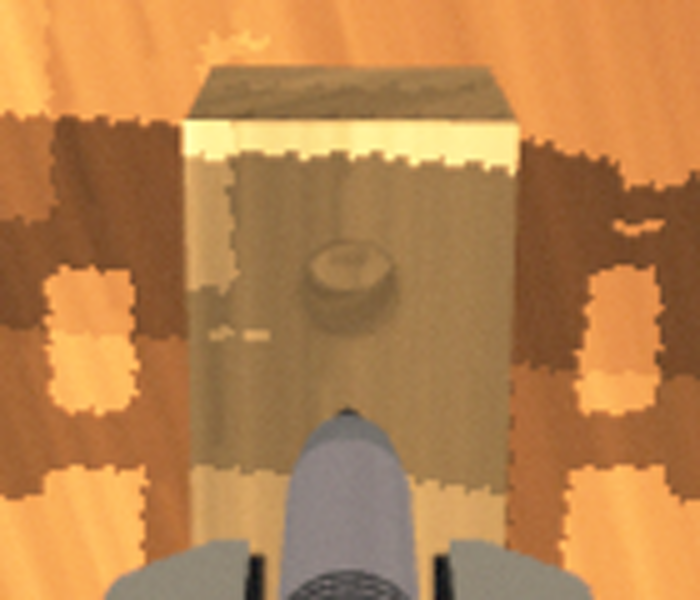

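The view shows the empty hole at crop (350,287) and the punch upright below it. The punch has not moved relative to the TCP. I realign to the grasp pose (559.9, -136.9) and lower in stages.

Request:
{"name": "send_rows", "arguments": {
  "steps": [
    {"dp": [0.0001, -0.001, -0.01], "roll": 0},
    {"dp": [0, 0, -0.02], "roll": 0},
    {"dp": [0, 0, -0.02], "roll": 0},
    {"dp": [0, 0, -0.02], "roll": 0},
    {"dp": [0, 0, -0.005], "roll": 0},
    {"dp": [0, 0, 0], "roll": 0},
    {"dp": [0, 0, 0], "roll": 0},
    {"dp": [0, 0, 0], "roll": 0}
  ]
}}

```text
time: 16.1
eef_pos: [560.6, -138.2, 209.7]
eef_rot: [[0.002, 0.963, -0.27], [-0.001, -0.27, -0.963], [-1.0, 0.002, 0.0]]
force: [-1.2, 0.3, -1.7]
gripper_width: 16.6
```

Run:
```python
from h import *
np.set_printoptions(precision=2,suppress=True)
a,d=robot.get_image("wrist"); s=robot.state(); print(s["time"],s["eef_pos"],s["force"],s["eef_rot"][0][1],s["eef_rot"][1][1])
```

```text
16.15 [ 560.54 -138.15  209.66] [ 0.53 -0.05 -1.46] 0.9629703720363574 -0.26959755771633115
```

Request:
{"name": "send_rows", "arguments": {
  "steps": [
    {"dp": [0, 0, 0], "roll": 0},
    {"dp": [0, 0, 0], "roll": 0},
    {"dp": [0, 0, 0], "roll": 0}
  ]
}}

```text
time: 16.45
eef_pos: [559.9, -138.0, 208.5]
eef_rot: [[0.0, 0.963, -0.27], [-0.0, -0.27, -0.963], [-1.0, 0.0, 0.0]]
force: [-0.1, -0.9, -0.7]
gripper_width: 16.8
```

Request:
{"name": "send_rows", "arguments": {
  "steps": [
    {"dp": [0, 0.0011, 0], "roll": 0},
    {"dp": [0, 0, -0.005], "roll": 0},
    {"dp": [0, 0, 0], "roll": 0},
    {"dp": [0, 0, 0], "roll": 0},
    {"dp": [0, 0, 0], "roll": 0},
    {"dp": [0, 0, 0], "roll": 0}
  ]
}}

```text
time: 17.05
eef_pos: [559.9, -136.9, 203.3]
eef_rot: [[0.0, 0.963, -0.27], [-0.0, -0.27, -0.963], [-1.0, 0.0, 0.0]]
force: [-0.2, 0.1, -2.0]
gripper_width: 16.8
```

Exactly at the grasp's xy. I insert slowly.

Request:
{"name": "send_rows", "arguments": {
  "steps": [
    {"dp": [0, 0, -0.004], "roll": 0},
    {"dp": [0, 0, -0.004], "roll": 0},
    {"dp": [0, 0, -0.004], "roll": 0},
    {"dp": [0, 0, 0], "roll": 0}
  ]
}}

```text
time: 17.45
eef_pos: [559.3, -136.7, 190.1]
eef_rot: [[-0.002, 0.963, -0.27], [0.001, -0.27, -0.963], [-1.0, -0.002, -0.0]]
force: [-0.2, -0.3, -1.9]
gripper_width: 17.0
```

Request:
{"name": "send_rows", "arguments": {
  "steps": [
    {"dp": [0, 0, -0.004], "roll": 0},
    {"dp": [0, 0, -0.003], "roll": 0},
    {"dp": [0, 0, 0], "roll": 0}
  ]
}}

```text
time: 17.75
eef_pos: [559.5, -136.7, 183.5]
eef_rot: [[-0.001, 0.963, -0.27], [0.0, -0.27, -0.963], [-1.0, -0.001, -0.0]]
force: [0.3, 0.7, -0.5]
gripper_width: 16.6
```

Request:
{"name": "send_rows", "arguments": {
  "steps": [
    {"dp": [0, 0, -0.002], "roll": 0},
    {"dp": [0, 0, -0.002], "roll": 0},
    {"dp": [0, 0, 0], "roll": 0}
  ]
}}

```text
time: 18.05
eef_pos: [559.7, -136.8, 179.9]
eef_rot: [[-0.0, 0.963, -0.27], [0.0, -0.27, -0.963], [-1.0, -0.0, -0.0]]
force: [0.1, 0.3, -3.1]
gripper_width: 16.4
```

No resistance where the point enters the square hole, so I go on to the bottom.

Request:
{"name": "send_rows", "arguments": {
  "steps": [
    {"dp": [0, 0, -0.003], "roll": 0},
    {"dp": [0, 0, -0.003], "roll": 0},
    {"dp": [0, 0, 0], "roll": 0}
  ]
}}

```text
time: 18.35
eef_pos: [559.5, -136.7, 173.5]
eef_rot: [[-0.001, 0.963, -0.27], [0.0, -0.27, -0.963], [-1.0, -0.001, -0.0]]
force: [-0.2, -0.7, -1.6]
gripper_width: 16.7
```

Request:
{"name": "send_rows", "arguments": {
  "steps": [
    {"dp": [0, 0, -0.003], "roll": 0},
    {"dp": [0, 0, -0.002], "roll": 0},
    {"dp": [0, 0, -0.001], "roll": 0},
    {"dp": [0, 0, 0], "roll": 0},
    {"dp": [0, 0, 0], "roll": 0}
  ]
}}

```text
time: 18.85
eef_pos: [559.9, -136.8, 168.3]
eef_rot: [[0.0, 0.963, -0.27], [0.0, -0.27, -0.963], [-1.0, 0.0, -0.0]]
force: [-1.0, 0.5, -1.6]
gripper_width: 17.0
```

Request:
{"name": "send_rows", "arguments": {
  "steps": [
    {"dp": [0, 0, -0.001], "roll": 0},
    {"dp": [0, 0, 0], "roll": 0},
    {"dp": [0, 0, 0], "roll": 0}
  ]
}}

```text
time: 19.15
eef_pos: [559.8, -136.8, 167.2]
eef_rot: [[-0.0, 0.963, -0.27], [0.0, -0.27, -0.963], [-1.0, -0.0, -0.0]]
force: [0.3, 0.1, -2.1]
gripper_width: 16.8
```

Request:
{"name": "send_rows", "arguments": {
  "steps": [
    {"dp": [0, 0, -0.001], "roll": 0},
    {"dp": [0, 0, 0], "roll": 0},
    {"dp": [0, 0, 0], "roll": 0}
  ]
}}

```text
time: 19.45
eef_pos: [559.8, -136.8, 166.2]
eef_rot: [[-0.0, 0.963, -0.27], [0.0, -0.27, -0.963], [-1.0, -0.0, -0.0]]
force: [-0.3, 0.6, -1.9]
gripper_width: 16.9
```

Request:
{"name": "send_rows", "arguments": {
  "steps": [
    {"dp": [0, 0, -0.0005], "roll": 0},
    {"dp": [0, 0, 0], "roll": 0},
    {"dp": [0, 0, 0], "roll": 0}
  ]
}}

```text
time: 19.75
eef_pos: [559.8, -136.9, 165.7]
eef_rot: [[-0.0, 0.963, -0.27], [0.0, -0.27, -0.963], [-1.0, -0.0, -0.0]]
force: [0.3, 0.1, -1.4]
gripper_width: 16.7
```

It is back at the grasp height, unresisted. I open and back straight up.

Request:
{"name": "send_rows", "arguments": {
  "steps": [
    {"dp": [0, 0, 0], "roll": 0},
    {"dp": [0, 0, 0], "roll": 0},
    {"dp": [0, 0, 0], "roll": 0},
    {"dp": [0, 0, 0], "roll": 0},
    {"dp": [0, 0, 0], "roll": 0},
    {"dp": [0, 0, 0], "roll": 0},
    {"dp": [0, 0, 0], "roll": 0},
    {"dp": [0, 0, 0], "roll": 0},
    {"dp": [0, 0, 0], "roll": 0},
    {"dp": [0, 0, 0], "roll": 0}
  ],
  "gripper": 0
}}

```text
time: 20.75
eef_pos: [559.8, -136.8, 165.7]
eef_rot: [[-0.0, 0.963, -0.27], [0.0, -0.27, -0.963], [-1.0, -0.0, -0.0]]
force: [0.1, -0.3, 0.5]
gripper_width: 91.0
```

Request:
{"name": "send_rows", "arguments": {
  "steps": [
    {"dp": [0, 0, 0], "roll": 0},
    {"dp": [0, 0, 0], "roll": 0},
    {"dp": [0, 0, 0], "roll": 0},
    {"dp": [0, 0, 0], "roll": 0},
    {"dp": [0, 0, 0], "roll": 0},
    {"dp": [0, 0, 0], "roll": 0}
  ]
}}

```text
time: 21.35
eef_pos: [559.8, -136.8, 165.8]
eef_rot: [[0.0, 0.963, -0.27], [-0.0, -0.27, -0.963], [-1.0, 0.0, 0.0]]
force: [0.0, 0.8, -0.5]
gripper_width: 93.0
```

Request:
{"name": "send_rows", "arguments": {
  "steps": [
    {"dp": [0, 0, 0.01], "roll": 0},
    {"dp": [0, 0, 0.025], "roll": 0},
    {"dp": [0, 0, 0.03], "roll": 0},
    {"dp": [0, 0, 0.025], "roll": 0},
    {"dp": [0, 0, 0.011], "roll": 0},
    {"dp": [0, 0, 0], "roll": 0},
    {"dp": [0, 0, 0], "roll": 0},
    {"dp": [0, 0, 0], "roll": 0},
    {"dp": [0, 0, 0], "roll": 0}
  ]
}}

```text
time: 22.25
eef_pos: [559.2, -136.6, 265.0]
eef_rot: [[-0.003, 0.963, -0.27], [0.001, -0.27, -0.963], [-1.0, -0.003, -0.0]]
force: [-0.5, 1.1, -1.0]
gripper_width: 93.0
```

Run:
```python
from h import *
np.set_printoptions(precision=2,suppress=True)
s=robot.state(); print(s["time"],s["eef_pos"],s["gripper_width"],s["force"])
c=cam("wrist"); a,d=robot.get_image("wrist"); save("f1.png",a,(200,140,360,330),3)
def q(d):
    P=np.array([(u,v,*dep(c,u,v,d)) for v in range(150,330) for u in range(240,320) if d[v,u]>0]); q=P[(P[:,4]>136)&(P[:,4]<152)&(P[:,3]>-150)]; print(len(q),np.median(q,0),np.percentile(q[:,4],[50,80,95]))
q(d)
z=np.load("i1.npz")["d"]; print("start (TCP 560.18 -136.1 266.48):"); q(z)
```

```text
22.25 [ 559.15 -136.63  264.97] 92.97205632288285 [-0.45  1.12 -0.95]
728 [ 281.    237.    559.88 -135.86  146.2 ] [146.2  146.84 147.4 ]
start (TCP 560.18 -136.1 266.48):
692 [ 279.    238.    558.55 -136.54  144.73] [144.73 145.35 145.88]
```

View pics/f1.png

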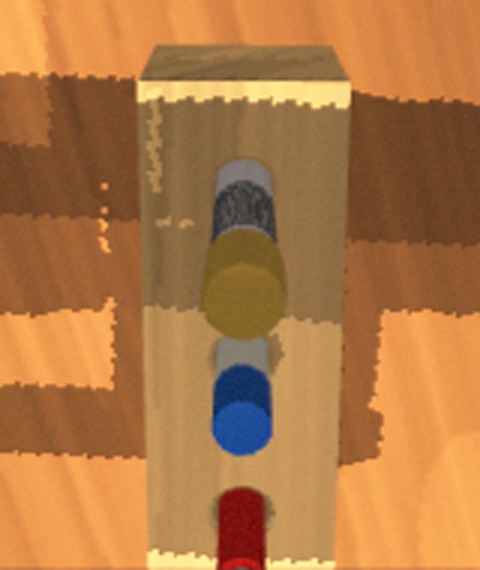

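The cap reads (559.9, -135.9, 146.2), against (559.9, -135.9, 146.2) at the start. The punch stands home and upright, and the neighbours are unmoved.

```bash
python3 -c "
from station import robot
print(robot.state()['time'],robot.close_job())"
```

```text
the job is handed in; nothing more can be done
22.3 None
```

I took the punch from the beech block, set its point in the dimple and pressed until it snapped once. I then stood it back in its own hole, let go and backed off. The job was handed in at 22.3 s.

- **Snap:** contact force built up to about 10 N. The wrist reading then fell from 8.3 to 4.7 N and the arm dropped 0.7 mm. I went no deeper, held for 0.2 s and lifted.
- **Dimple position:** the point itself was hidden behind the nose in the wrist view, so I placed it using a fitted punch axis. After a 1.4 mm correction it matched the dimple. First touch came near TCP z 200.7 mm. The dimple floor was expected at 201.6 and the face at 203.6, so the point was in the dimple.
- **Back in the hole:** it went down without resistance to the grasp height. The cap afterwards read (559.9, -135.9, 146.2) mm, the same as at the start. The marker and scriber look unmoved, and the gripper is open about 100 mm above the grasp height.
- **What disagreed:** the wrist camera read heights about 1.3 mm too high, which I allowed for. My first pixel reading of the tip was wrong because it was the nose edge, and the axis fit replaced it. The arm read about 1 mm off in y over the block before it settled, and I corrected that before inserting.

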